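# Wind a tilting fossil cradle level with its loose crank

## Task

The specimen tray of the tilting cradle has been left tipped towards you. Stand the loose crank down into the steel drive collar on the gearbox, feel it fully home over the hexagon shaft hidden inside, wind the tray level, and leave the crank seated there. Do not touch the tray or the slab on it, and leave the other things on the bench where they are.

Things in the scene. Friction and masses are not known exactly. Their poses are not given: they have to be found in the camera images.
- cradle: Tilting preparation cradle, fixed on the bench: grey base plate 170 x 286 mm, tray, white tilt scale at the left end, grey-green worm gearbox at the right end. Origin on the bench under the middle of the tray; z up; at yaw 0 x points away from the robot and y to its left, along the tilt axis, which lies 72 mm above the bench. The plate runs from y = -161 to +125 mm.
- drive_mouth (a point): Centre of the open mouth of the steel drive collar on top of the gearbox, 144 mm above the bench, at x = +34, y = -132 mm of the cradle; z up. Bore 46 mm, flared to 55 mm over the top 7 mm; 65 mm across outside. The bore ends 38 mm below the mouth on a flat floor, on which the seated crank's underside stands.
- hex_end (a point): Centre of the top edge of the hidden steel hexagon shaft in the collar, 16 mm below the mouth; 30 mm across flats, a 6 mm centring cone on top. Its angle is unknown, to be found by feel: at a wrong angle the crank stops with its underside about at this point (16 mm below the mouth); turned up to 30 degrees either way it drops 22 mm further, to the floor. The shaft resists turning with 0.12 N m.
- crank: Loose steel crank, 0.5 kg, standing balanced on its round hub. Origin at the centre of the hub's underside, z up on the hub's axis, x along the arm towards the handle. Hub 44 mm diameter; hexagon socket in its underside 31.8 mm across flats, 30 mm deep: fits every 60 degrees with about 6 degrees of play. Arm 16 mm wide at 48 to 62 mm height; 34 mm counterweight ball at x = -46 mm.
- crank_block (a point): Point on the hub's axis 70 mm above the crank's origin, in the steel block on top of the hub (47 to 84 mm above the origin), 30 mm along the crank's x and 28 mm along its y, with two flats facing +y and -y to grip the crank by; the arm runs out of it along +x and -x, below this point. Axes as the crank's.
- crank_grip (a point): Point on the axis of the crank's black revolving handle, 65 mm from the hub's axis and 92 mm above the crank's origin. The handle is an upright barrel 22 to 24 mm in diameter, from 65 to 110 mm above the crank's origin, which spins freely on its pin, so it can be held while the crank is wound round. Axes as the crank's.
- tray_tilt (a joint): Tilt of the tray, rad: 0 level, positive tipped towards the robot (near edge down); limits -0.12 and 0.45. The worm drive holds it where it is left. Winding the crank clockwise as seen from above lowers the value: 15 rad of crank to 1 rad of tray (a full turn is 24 degrees of tilt), after up to 12 degrees of play.
- tray: Aluminium tray 150 mm (x) by 184 mm (y), sides 16 mm high, with a brown-grey shale slab 122 x 174 x 22 mm held on its dark pad between rubber pegs. Origin at the middle of the tilt axis, z along the tray's upward normal. Tray and slab stay below 130 mm above the bench.
- glue_bottle: White drip bottle standing on the bench, 37 mm diameter, 88 mm tall, origin at its foot; bystander.
- petri_dish: Clear round dish, 60 mm diameter, 12 mm tall, origin at its foot; bystander.
- brush_fine: Fine brush with red handle, 180 mm long, lying on the bench, 9 mm thick; bystander.
- vial_c: Clear vial with black cap, 23 mm diameter, 58 mm tall, standing, origin at its foot; bystander.

How it is judged (in metres and radians):
On the way:
1. the crank stands fully home over the hexagon in the drive collar, the tray still tipped (z of crank in the frame of drive_mouth below -0.03 m and horizontal distance between crank and drive_mouth below 0.004 m and angle between crank's own z axis and vertical below 0.1 rad and value of joint tray_tilt above 0.06 rad), for 0.2 s.
At the end, for the whole second after the job is handed in: The tray is at rest within 0.045 rad (2.6 degrees) of level, and the crank stands released and upright in the drive collar, its underside at least 30 mm below the mouth (home is 38 mm) and within 4 mm of its axis (value of joint tray_tilt between -0.045 and 0.045 rad and velocity of joint tray_tilt between -0.02 and 0.02 rad/s and z of crank in the frame of drive_mouth below -0.03 m and horizontal distance between crank and drive_mouth below 0.004 m and angle between crank's own z axis and vertical below 0.1 rad and linear speed of crank below 0.03 m/s); the robot touches nothing.
It fails at once if the robot touches the tray or the slab on it (contact force between any of the fingers, the arm and tray above 1 N).
It fails at once if a bystander is moved by more than 30 mm (distance of any of glue_bottle, petri_dish, brush_fine, vial_c from where it was at the start of the episode above 0.03 m).
It also fails if it takes over 64 s, if anything falls off the work surface, if the arm or the gripper's body presses on something with over 40 N, if the wrist force passes 120 N, or if a joint passes its speed limit or range.

## Robot

A 6-joint arm with a two-finger parallel gripper is mounted at the origin on a cart in front of the work surface, level with it; the furniture and walls round the work are solid. World frame = base frame: x ahead of the robot, y to its left, z up, the work surface at z = 0. Lengths are in m, angles in degrees, forces in N, time in s.
With the tool pointing down it reaches from about 0.35 to 0.875 m from the base axis. Payload 4.2 kg.
Tool frame: the origin (TCP) lies on the centre line of the jaws, within the pads' length; the fingertips stand tip_reach ahead of it and the grasp point (between the pads) is the TCP (tip_reach is the distance from the TCP to the fingertips, in m); z points along the fingers, y is the line along which they close (so a half turn about z gives the same grasp; the last joint's range is limited). The gripper opens to 87 mm and grips with 3 to 60 N. Pads are 19 mm wide; open, the fingers measure 117 mm over their backs; the gripper's body (75 mm by 190 mm) begins 51 mm behind the grasp point.
Start: joints at [85.52, 22.042, 0.453, 0, -68.411, -14.817], TCP at [0.207, 0.59, 0.242] pointing down, gripper open.
Joint ranges: [-179.83, 179.83], [-69.29, 118.12], [-61.27, 80.66], [-181.25, 117.63], [-171.15, -9.14], [-177.46, 177.46]. Speed limits (degrees/s): [159.86, 159.86, 180, 180, 180, 180].

## Interface

Orientations are given as a 3x3 rotation matrix whose columns are the frame's x, y, z axes.
In Python, from station import sense, capture, finish_job, tip_reach gives the robot as it stands.
- The arm moves only by the tool arm_command, never from a script. Its argument "deltas" is a list of rows, each a list of 7 numbers: the turn, a rotation vector about the tool's x, y, z in rad, then the shift along the tool's x, y, z in cm, then the closure, from -1 (fully open) to 1 (shut), so that 0 is half open. In form: [[rx, ry, rz, dx, dy, dz, hand], ...]. A call has 1 to 8 rows; each row is the pose to reach, as a shift and turn from the pose commanded when the call began, along the tool's axes at that moment; what a row does not reach only later rows make up. A row lasts 1/12 s, in which the tool goes at most 41.7 mm and 7.16 degrees, less where a joint would pass 70% of its speed; a pose out of reach is approached as far as the arm can. A call with a gripper value outside its range is refused whole. The fingers move at their own pace and stop on an object; the grip force is fixed at half the most. Time passes only in rows, so rows that repeat a pose let the fingers close. It gives the time, the measured TCP pose, the force, the opening and the grip force at its end, in the units of the state.
- sense(): the state, without advancing time (a new reading comes with each control period).
- capture(name): name is "scene" or "top"; returns a dict with "pixels" (384x512x3 uint8, blue, green, red), "fovy" (degrees; the focal length in pixels is half the picture's height over the tangent of half this angle, whatever the lens; pixels are square), "cx", "cy" (the principal point, pixels), "rvec" (rotation vector, rad) and "tvec" (3), from world to camera coordinates, as OpenCV has them. Camera axes: x right, y down, z forward; pixel columns grow to the right and rows downward; lengths in m; the calibration is good to about 2 mm. A picture is of the moment at which its call begins. There is no depth.
- finish_job(): hands the job in; it is judged then, once.
The state is a dict: "time_s": time; "joints": joint angles; "joint_velocities": joint speeds; "effort": joint torques, N m; "tcp_pos": TCP position; "ee_rot": TCP orientation; "wrist_force": force on the tool from outside, world axes, zero at the start; "moment": the same for the moment, N m; "gripper_width": opening from 0.0 (shut) to 1.0 (fully open); "gripper_force": force on a finger pad.
Only numpy, scipy, OpenCV 4.12 (cv2) and the standard library are available. Lean on these libraries where they do the work, as an engineer would, in place of code of your own. Each camera call takes 0.05 s, during which the arm holds its last target. There are 200 camera calls.

## Working session

There is one attempt and no reset: what is moved stays moved. The work goes in short steps, Python scripts to look and compute and a tool call to move; the robot and the scene stay as the last step left them, time stands still between calls to the robot, and variables do not carry over. Pictures are saved under pics/ and viewed, at most 10 in all, crops included, and the job is handed in when it is done.

Besides the shell and the picture viewer there is one more tool, called after ">>>" as name(argument=value, ...), one argument or row to a line, values as JSON. arm_command: Moves the arm, as the interface text tells. Its arguments: {"type":"object","properties":{"deltas":{"type":"array"}},"required":["deltas"]}

```bash
mkdir -p pics; ls
python3 - <<'E'
from station import *
import cv2, numpy as np
print(tip_reach, sense())
for n in ("scene","top"):
    c=capture(n); cv2.imwrite(f"pics/{n}0.png",c["pixels"]); np.savez(f"{n}0.npz",**c)
    R=cv2.Rodrigues(np.array(c["rvec"]))[0]; print(n,c["fovy"],c["cx"],c["cy"],(-R.T@np.array(c["tvec"]).ravel()).round(3),R.round(2).tolist())
E
```

```text
pics
0.019 {'time_s': 0.0, 'joints': array([ 8.55196366e+01,  2.20897001e+01,  3.79345139e-01, -2.94893729e-02,
       -6.84107804e+01, -1.48167840e+01]), 'joint_velocities': array([ 0.03852413, -0.06079149,  0.03212459, -0.10892277,  0.02405395,
       -0.03575168]), 'effort': array([-6.13410907e-05, -3.90662706e+01,  1.87410951e+01,  4.21991006e+00,
        1.10538592e-02, -1.90944297e-04]), 'tcp_pos': array([0.20633218, 0.5893596 , 0.24046648]), 'ee_rot': array([[ 9.43754663e-01, -3.30645919e-01, -6.42269652e-04],
       [-3.30646533e-01, -9.43752395e-01, -2.07031679e-03],
       [ 7.83982757e-05,  2.16623536e-03, -9.99997651e-01]]), 'wrist_force': array([-0.66814717, -0.08113716, -0.09099725]), 'moment': array([ 0.02774574,  0.00798476, -0.00290993]), 'gripper_force': 0.0, 'gripper_width': 0.9969884053803298}
scene 46.25311199512162 259.75819399909386 193.24870045100002 [ 0.131 -0.502  0.785] [[0.89, -0.45, -0.0], [-0.27, -0.53, -0.8], [0.36, 0.72, -0.59]]
top 56.483861212637485 254.16448494725648 194.15850812919737 [0.358 0.294 1.03 ] [[0.07, -1.0, -0.01], [-0.97, -0.07, -0.21], [0.21, 0.02, -0.98]]
```

View pics/scene0.png

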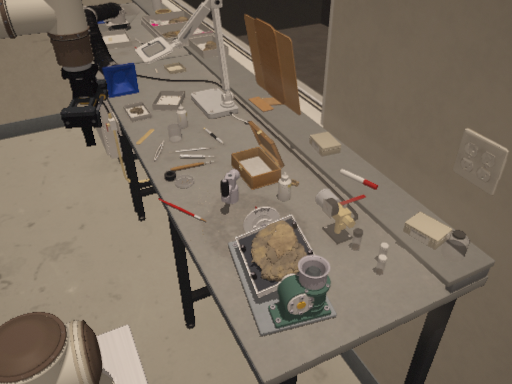

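View pics/top0.png

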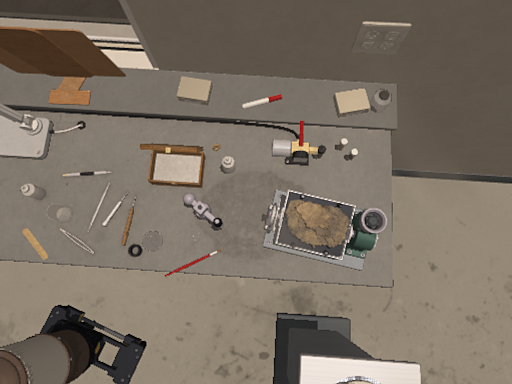

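The scene view shows the crank near (229,188) with its black handle at (225,188), and the collar mouth near (313,267). In the top view the crank runs from its ball at (190,200) to the handle at (218,222), and the collar is at (372,221). I'll enlarge these.

Run:
```python
import cv2, numpy as np
s=cv2.imread("pics/scene0.png");t=cv2.imread("pics/top0.png")
def crop(i,x,y,w=66,h=50,k=6): return cv2.resize(i[y:y+h,x:x+w],None,fx=k,fy=k,interpolation=cv2.INTER_CUBIC)
a=np.hstack([crop(s,200,160),crop(t,170,185)]);b=np.hstack([crop(s,280,240),crop(t,335,195)])
cv2.imwrite("pics/zoom.png",np.vstack([a,b]))
```

```text
(no output)
```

View pics/zoom.png

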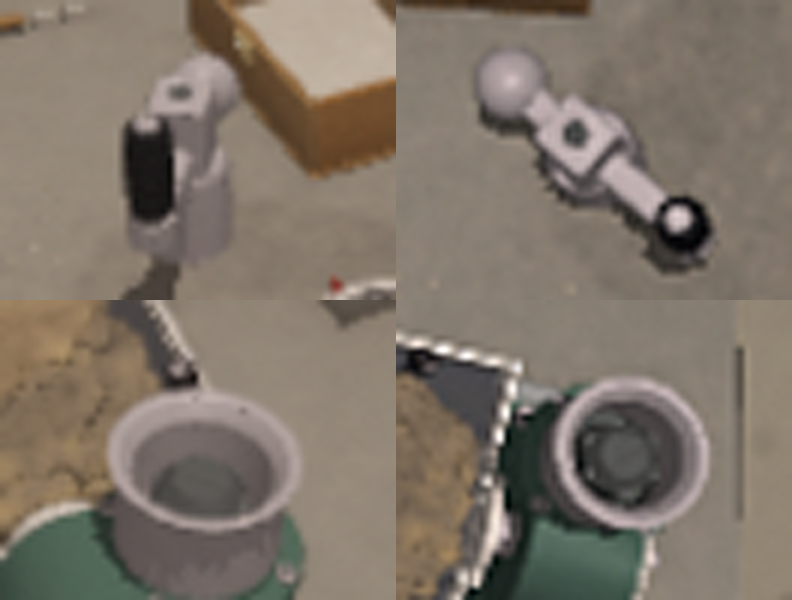

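The zoom gives the block's dark dot, the handle pin, the ball and the collar rim clearly enough in both views to triangulate.

```bash
cat > geo.py <<'E'
import cv2, numpy as np
def cam(c):
    R=cv2.Rodrigues(np.array(c["rvec"],float))[0]; t=np.array(c["tvec"],float).ravel()
    f=192/np.tan(np.radians(float(c["fovy"]))/2)
    return R,t,f,float(c["cx"]),float(c["cy"])
def ray(c,uv):
    R,t,f,cx,cy=cam(c); d=R.T@np.array([(uv[0]-cx)/f,(uv[1]-cy)/f,1]); return -R.T@t,d/np.linalg.norm(d)
def plane(c,uv,z):
    o,d=ray(c,uv); return o+d*(z-o[2])/d[2]
def tri(a,ua,b,ub):
    o1,d1=ray(a,ua);o2,d2=ray(b,ub)
    s=np.linalg.lstsq(np.c_[d1,-d2],o2-o1,rcond=None)[0]
    p,q=o1+s[0]*d1,o2+s[1]*d2; return (p+q)/2,np.linalg.norm(p-q)
def proj(c,p):
    R,t,f,cx,cy=cam(c); q=R@np.array(p)+t; return np.array([f*q[0]/q[2]+cx,f*q[1]/q[2]+cy])
E
python3 - <<'E'
from geo import *
np.set_printoptions(precision=4,suppress=True)
S=np.load("scene0.npz");T=np.load("top0.npz")
P={"block":((229.6,174.9),(199.4,206.6),.084),"pin":((223.9,180.4),(216.7,220.6),.112),"ball":((235.4,173.8),(188.9,198.3),.055),"rim":((313.6,266.3),(373.8,220.1),.144)}
for k,(s,t,z) in P.items(): print(k,*tri(S,s,T,t),plane(S,s,z),plane(T,t,z))
# ellipse-fit of the rim / colour in both views: light lavender-grey ring
for n,C,(x,y,w,h) in (("s",S,(290,250,50,60)),("t",T,(350,200,50,45))):
    im=C["pixels"][y:y+h,x:x+w].astype(int); hsv=cv2.cvtColor(C["pixels"],cv2.COLOR_BGR2HSV)[y:y+h,x:x+w]
    m=((im[...,2]-im[...,1]>6)&(im[...,0]-im[...,1]>0)&(hsv[...,2]>110)).astype(np.uint8)
    print(n); print("\n".join("".join(".#"[v] for v in r) for r in m[::2]))
E
```

```text
block [0.5196 0.4585 0.0841] 0.0002579557655007857 [0.5195 0.4587 0.084 ] [0.5198 0.4585 0.084 ]
pin [0.4814 0.4055 0.1106] 0.00039735398813887924 [0.4804 0.4036 0.112 ] [0.4814 0.4052 0.112 ]
ball [0.5487 0.4939 0.0569] 0.006103978403301417 [0.5529 0.496  0.055 ] [0.5461 0.4952 0.055 ]
rim [0.5055 0.0101 0.1425] 0.0010551985784078288 [0.5051 0.0088 0.144 ] [0.5047 0.0108 0.144 ]
s
..................................................
..................................................
..................................................
..................................................
..................................................
..................................................
..................................................
..................................................
..................................................
..................................................
..................................................
..................................................
..................................................
..................................................
.
[... 1289 characters left out ...]
.....................###.............
...................................##.............
............#.#..................###..............
............##.....................#..............
.............##...................#...............
...............#.##...........####................
.................#.#...####..#....................
...#.................###..##......................
..##..............................................
..#...............................................
..................................................
..................................................
..................................................
..................................................
```

>>> arm_command(
  deltas=[
    [0,0,-0.1,4,0.2,0,-1],
    [0,0,-0.2,8,0.5,0,-1],
    [0,0,-0.3,12,0.7,0,-1],
    [0,0,-0.4,16,0.9,0,-1],
    [0,0,-0.5,20,1.2,0,-1],
    [0,0,-0.6,24,1.4,0,-1],
    [0,0,-0.7,28,1.6,0,-1],
    [0,0,-0.8,31,1.8,0,-1],
  ],
)

```text
time_s: 0.77
tcp_pos: [0.4956, 0.4687, 0.2408]
ee_rot: [[0.893, 0.45, -0.001], [0.45, -0.893, -0.001], [-0.001, 0.001, -1.0]]
wrist_force: [-0.4, 0.5, 1.0]
gripper_width: 1.002
gripper_force: 0.0
```

```bash
cat > st.py <<'E'
import sys, numpy as np
from station import sense
from scipy.spatial.transform import Rotation as Ro
np.set_printoptions(precision=4,suppress=True)
def tgt(x,y,z,psi):
    """delta (rad, cm) from measured pose to TCP x,y,z pointing down with tool-x yaw psi"""
    s=sense();R=np.array(s["ee_rot"]);p=np.array(s["tcp_pos"]);a=np.radians(psi);c,q=np.cos(a),np.sin(a)
    Rt=np.array([[c,q,0],[q,-c,0],[0,0,-1]])
    print("delta",Ro.from_matrix(R.T@Rt).as_rotvec().round(3),(R.T@(np.array([x,y,z])-p)*100).round(2))
s=sense();R=np.array(s["ee_rot"])
print("t",s["time_s"],"J",s["joints"].round(1),"p",s["tcp_pos"],"yaw",np.degrees(np.arctan2(R[1,0],R[0,0])).round(2),"z",R[:,2],"F",s["wrist_force"].round(2),"M",s["moment"].round(3),"w",round(s["gripper_width"],3),"g",s["gripper_force"])
if len(sys.argv)>1: tgt(*map(float,sys.argv[1:]))
E
python3 st.py 0.5197 0.4587 0.15 54
```

```text
t 0.7667 J [ 57.   27.7   9.5   0.  -71.8  59.8] p [0.4956 0.4687 0.2408] yaw 26.73 z [-0.0006 -0.0012 -1.    ] F [-0.42  0.49  0.96] M [-0.     0.004  0.065] w 1.002 g 0.0
delta [ 0.001  0.001 -0.476] [1.72 1.97 9.08]
```

>>> arm_command(
  deltas=[
    [0,0,-0.12,0.5,0.5,2,-1],
    [0,0,-0.24,1.0,1,4,-1],
    [0,0,-0.36,1.5,1.5,6,-1],
    [0,0,-0.476,1.72,1.97,8,-1],
    [0,0,-0.476,1.72,1.97,9,-1],
    [0,0,-0.476,1.72,1.97,9,-1],
    [0,0,-0.476,1.72,1.97,9,-1],
  ],
)

```text
time_s: 1.35
tcp_pos: [0.5172, 0.4606, 0.1513]
ee_rot: [[0.592, 0.806, -0.0], [0.806, -0.592, -0.001], [-0.001, 0.0, -1.0]]
wrist_force: [0.5, -1.0, 0.7]
gripper_width: 1.001
gripper_force: 0.0
```

```bash
python3 st.py 0.5197 0.4587 0.072 54
```

```text
t 1.35 J [ 55.   32.4   4.2   0.  -61.9  88.6] p [0.5172 0.4606 0.1513] yaw 53.7 z [-0.0003 -0.0011 -1.    ] F [ 0.52 -1.04  0.69] M [-0.072 -0.101  0.004] w 1.001 g 0.0
delta [ 0.     0.001 -0.005] [0.   0.31 7.93]
```

>>> arm_command(
  deltas=[
    [0,0,0,0,0.3,2,-1],
    [0,0,0,0,0.3,4,-1],
    [0,0,0,0,0.3,6,-1],
    [0,0,0,0,0.3,7.5,-1],
    [0,0,0,0,0.3,7.9,-1],
    [0,0,0,0,0.3,7.9,-0.2],
    [0,0,0,0,0.3,7.9,0],
    [0,0,0,0,0.3,7.9,0],
  ],
)

```text
time_s: 2.02
tcp_pos: [0.5205, 0.4599, 0.0748]
ee_rot: [[0.59, 0.807, 0.003], [0.807, -0.59, 0.003], [0.004, 0.0, -1.0]]
wrist_force: [-0.7, -0.6, 0.4]
gripper_width: 0.853
gripper_force: 0.0
```

```bash
python3 st.py
python3 - <<'E'
from station import *; import cv2
for n in("scene","top"):
    c=capture(n)["pixels"]
    x,y=(180,120) if n=="scene" else (150,150)
    cv2.imwrite(f"pics/{n}1.png",c)
    r=cv2.resize(c[y:y+100,x:x+100],None,fx=4,fy=4,interpolation=cv2.INTER_CUBIC)
    a=r if n=="scene" else cv2.hconcat([a,r])
cv2.imwrite("pics/pre.png",a)
E
```

```text
t 2.0167 J [ 54.8  36.6  -0.1   0.  -53.1  89. ] p [0.5205 0.4599 0.0748] yaw 53.82 z [ 0.0026  0.0028 -1.    ] F [-0.68 -0.58  0.42] M [-0.081 -0.105  0.02 ] w 0.853 g 0.0
```

View pics/pre.png

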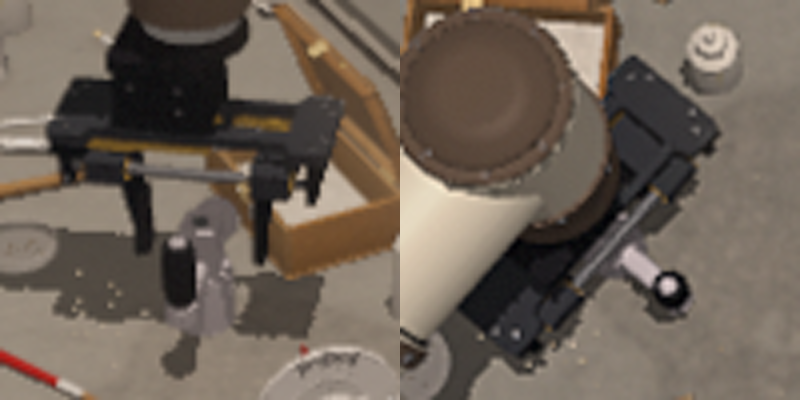

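The crop shows both fingers straddling the block with the crank still upright, the handle at (180,270) in the left panel, and nothing else touched. I'll close the gripper.

>>> arm_command(
  deltas=[
    [0,0,0,0,0,0,0],
    [0,0,0,0,0,0,0.2],
    [0,0,0,0,0,0,0.3],
    [0,0,0,0,0,0,0.4],
    [0,0,0,0,0,0,0.6],
    [0,0,0,0,0,0,1],
    [0,0,0,0,0,0,1],
    [0,0,0,0,0,0,1],
  ],
)

```text
time_s: 2.78
tcp_pos: [0.5198, 0.4587, 0.0725]
ee_rot: [[0.59, 0.807, -0.0], [0.807, -0.59, -0.0], [-0.0, 0.0, -1.0]]
wrist_force: [-0.3, -0.1, 0.6]
gripper_width: 0.315
gripper_force: 30.0
```

>>> arm_command(
  deltas=[
    [0,0,0,0,0,0,1],
    [0,0,0,0,0,0,1],
    [0,0,0,0,0,0,1],
    [0,0,0,0,0,0,1],
  ],
)

```text
time_s: 3.12
tcp_pos: [0.5198, 0.4587, 0.0725]
ee_rot: [[0.59, 0.807, -0.0], [0.807, -0.59, -0.0], [-0.0, 0.0, -1.0]]
wrist_force: [-0.6, 0.1, 0.6]
gripper_width: 0.317
gripper_force: 30.0
```

```bash
python3 st.py 0.5197 0.4587 0.072 54
```

```text
t 3.1167 J [ 54.8  36.7  -0.3   0.  -53.   89.1] p [0.5198 0.4587 0.0725] yaw 53.81 z [-0.     -0.0001 -1.    ] F [-0.57  0.12  0.56] M [-0.138 -0.089  0.002] w 0.317 g 29.994644704274833
delta [ 0.     0.    -0.003] [-0.   -0.    0.05]
```

>>> arm_command(
  deltas=[
    [0,0,0,0,0,-2,1],
    [0,0,0,0,0,-5,1],
    [0,0,0,0,0,-9,1],
    [0,0,0,0,0,-13,1],
    [0,0,0,0,0,-16,1],
    [0,0,0,0,0,-18,1],
    [0,0,0,0,0,-18,1],
    [0,0,0,0,0,-18,1],
  ],
)

```text
time_s: 3.78
tcp_pos: [0.5191, 0.4586, 0.2516]
ee_rot: [[0.591, 0.807, -0.002], [0.807, -0.591, 0.001], [-0.001, -0.002, -1.0]]
wrist_force: [-0.5, 0.0, -5.2]
gripper_width: 0.319
gripper_force: 30.0
```

```bash
python3 st.py 0.505 0.01 0.26 95
```

```text
t 3.7833 J [ 54.8  28.5  12.3  -0.1 -73.8  89.1] p [0.5191 0.4586 0.2516] yaw 53.78 z [-0.0017  0.0006 -1.    ] F [-0.46  0.02 -5.22] M [-0.143 -0.04   0.016] w 0.319 g 29.993822118267417
delta [-0.002 -0.    -0.719] [-37.03  25.37  -0.86]
```

>>> arm_command(
  deltas=[
    [0,0,0,-2,1.37,-0.3,1],
    [0,0,0,-5,3.43,-0.5,1],
    [0,0,0,-8,5.48,-0.8,1],
    [0,0,0,-11,7.54,-0.8,1],
    [0,0,0,-14,9.6,-0.8,1],
    [0,0,0,-17,11.65,-0.8,1],
    [0,0,0,-20,13.7,-0.8,1],
    [0,0,0,-23,15.8,-0.8,1],
  ],
)

```text
time_s: 4.45
tcp_pos: [0.5092, 0.1774, 0.2566]
ee_rot: [[0.591, 0.807, -0.007], [0.807, -0.591, -0.003], [-0.006, -0.004, -1.0]]
wrist_force: [1.8, 0.2, -4.8]
gripper_width: 0.318
gripper_force: 30.0
```

>>> arm_command(
  deltas=[
    [0,0,-0.09,-3,2.1,0,1],
    [0,0,-0.18,-6,4.1,0,1],
    [0,0,-0.27,-9,6.2,0,1],
    [0,0,-0.36,-11.5,7.9,0,1],
    [0,0,-0.45,-13,8.9,0,1],
    [0,0,-0.54,-13.8,9.4,0,1],
    [0,0,-0.63,-14,9.6,0,1],
    [0,0,-0.72,-14,9.6,0,1],
  ],
)

```text
time_s: 5.12
tcp_pos: [0.5041, 0.0087, 0.2568]
ee_rot: [[-0.09, 0.996, -0.007], [0.996, 0.09, -0.001], [-0.0, -0.007, -1.0]]
wrist_force: [1.1, -0.9, -3.9]
gripper_width: 0.319
gripper_force: 30.0
```

```bash
python3 st.py 0.505 0.01 0.235 95
python3 - <<'E'
from station import *; import cv2, numpy as np
for n in("scene","top"):
    C=capture(n); c=C["pixels"]; np.savez(n+"2.npz",**C)
    x,y=(240,175) if n=="scene" else (310,150)
    r=cv2.resize(c[y:y+130,x:x+130],None,fx=3,fy=3,interpolation=cv2.INTER_CUBIC)
    a=r if n=="scene" else cv2.hconcat([a,r])
cv2.imwrite("pics/over.png",a)
E
```

```text
t 5.1167 J [ 19.4   9.8 -14.4  -0.1 -66.2 165.8] p [0.5041 0.0087 0.2568] yaw 95.17 z [-0.0074 -0.0009 -1.    ] F [ 1.05 -0.89 -3.87] M [-0.009 -0.188  0.033] w 0.319 g 29.994021481834352
delta [-0.007  0.     0.003] [0.12 0.12 2.18]
```

View pics/over.png

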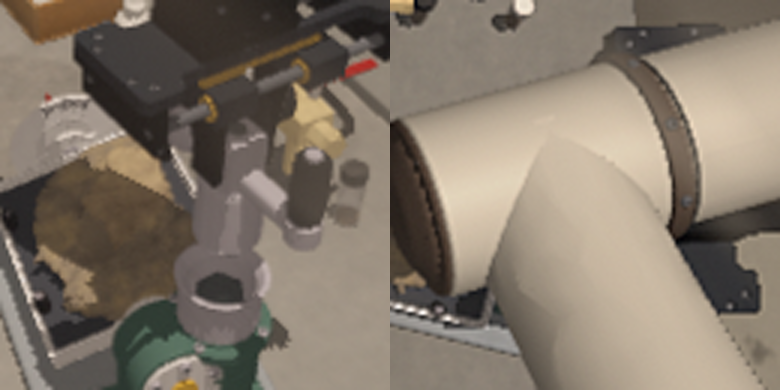

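The hub hangs over the collar mouth (scene crop: hub foot about (228,240), mouth (222,287)), and the top view is hidden by the arm. I'll go down in small steps, watching the force.

>>> arm_command(
  deltas=[
    [0,0,0,0.1,0.1,0.8,1],
    [0,0,0,0.1,0.1,1.6,1],
    [0,0,0,0.1,0.1,2.4,1],
    [0,0,0,0.1,0.1,2.9,1],
    [0,0,0,0.1,0.1,2.9,1],
    [0,0,0,0.1,0.1,2.9,1],
  ],
)

```text
time_s: 5.72
tcp_pos: [0.507, 0.0112, 0.2309]
ee_rot: [[-0.088, 0.996, -0.001], [0.996, 0.088, -0.001], [-0.0, -0.001, -1.0]]
wrist_force: [0.2, 0.7, -5.3]
gripper_width: 0.32
gripper_force: 30.0
```

```bash
python3 st.py 0.505 0.01 0.20 95
```

```text
t 5.7167 J [ 19.6  11.1 -16.7   0.  -62.3 165.4] p [0.507  0.0112 0.2309] yaw 95.06 z [-0.0013 -0.0006 -1.    ] F [ 0.19  0.74 -5.35] M [-0.061 -0.17  -0.008] w 0.32 g 29.993891855701804
delta [-0.001  0.     0.001] [-0.1  -0.2   3.09]
```

>>> arm_command(
  deltas=[
    [0,0,0,-0.1,-0.2,0.3,1],
    [0,0,0,-0.1,-0.2,0.6,1],
    [0,0,0,-0.1,-0.2,0.9,1],
    [0,0,0,-0.1,-0.2,1.2,1],
    [0,0,0,-0.1,-0.2,1.5,1],
    [0,0,0,-0.1,-0.2,1.8,1],
    [0,0,0,-0.1,-0.2,2.0,1],
    [0,0,0,-0.1,-0.2,2.0,1],
  ],
)

```text
time_s: 6.38
tcp_pos: [0.505, 0.01, 0.211]
ee_rot: [[-0.088, 0.996, -0.001], [0.996, 0.088, -0.0], [-0.0, -0.001, -1.0]]
wrist_force: [0.3, -0.8, -4.9]
gripper_width: 0.316
gripper_force: 30.0
```

```bash
python3 st.py 0.505 0.01 0.20 95
```

```text
t 6.3833 J [ 19.6  11.9 -18.7  -0.  -59.4 165.5] p [0.505 0.01  0.211] yaw 95.06 z [-0.0011 -0.0003 -1.    ] F [ 0.26 -0.82 -4.95] M [-0.077 -0.188  0.041] w 0.316 g 29.993846649304032
delta [-0.001  0.     0.001] [ 0.  -0.   1.1]
```

>>> arm_command(
  deltas=[
    [0,0,0,0,0,0.15,1],
    [0,0,0,0,0,0.3,1],
    [0,0,0,0,0,0.45,1],
    [0,0,0,0,0,0.6,1],
    [0,0,0,0,0,0.7,1],
    [0,0,0,0,0,0.7,1],
  ],
)

```text
time_s: 6.88
tcp_pos: [0.5051, 0.01, 0.2043]
ee_rot: [[-0.088, 0.996, -0.001], [0.996, 0.088, -0.0], [-0.0, -0.001, -1.0]]
wrist_force: [0.2, 0.2, -4.0]
gripper_width: 0.319
gripper_force: 30.0
```

```bash
python3 st.py 0.505 0.01 0.20 95
```

```text
t 6.8833 J [ 19.6  12.3 -19.3  -0.  -58.5 165.5] p [0.5051 0.01   0.2043] yaw 95.06 z [-0.0005 -0.0001 -1.    ] F [ 0.21  0.17 -3.96] M [-0.05  -0.101  0.005] w 0.319 g 29.993748189881444
delta [-0.001  0.     0.001] [ 0.   -0.01  0.43]
```

>>> arm_command(
  deltas=[
    [0,0,0,0,0,0.15,1],
    [0,0,0,0,0,0.3,1],
    [0,0,0,0,0,0.4,1],
    [0,0,0,0,0,0.5,1],
    [0,0,0,0,0,0.5,1],
    [0,0,0,0,0,0.5,1],
  ],
)

```text
time_s: 7.38
tcp_pos: [0.5053, 0.0102, 0.1994]
ee_rot: [[-0.088, 0.996, -0.0], [0.996, 0.088, 0.0], [0.0, -0.0, -1.0]]
wrist_force: [-0.2, 1.5, -6.5]
gripper_width: 0.317
gripper_force: 30.0
```

```bash
python3 st.py 0.505 0.01 0.20 95
```

```text
t 7.3833 J [ 19.6  12.6 -19.7  -0.  -57.8 165.5] p [0.5053 0.0102 0.1994] yaw 95.06 z [-0.0001  0.0002 -1.    ] F [-0.24  1.51 -6.54] M [ 0.188 -0.093  0.014] w 0.317 g 29.993972475640476
delta [-0.    -0.     0.001] [-0.02 -0.03 -0.06]
```

>>> arm_command(
  deltas=[
    [0,0,0,0,0,0.1,1],
    [0,0,0,0,0,0.2,1],
    [0,0,0,0,0,0.3,1],
    [0,0,0,0,0,0.4,1],
    [0,0,0,0,0,0.4,1],
  ],
)

```text
time_s: 7.8
tcp_pos: [0.5053, 0.0101, 0.1953]
ee_rot: [[-0.088, 0.996, 0.0], [0.996, 0.088, 0.0], [0.0, 0.0, -1.0]]
wrist_force: [0.6, 0.9, -6.0]
gripper_width: 0.315
gripper_force: 30.0
```

```bash
python3 st.py 0.505 0.01 0.20 95
```

```text
t 7.8 J [ 19.6  12.8 -20.   -0.  -57.2 165.5] p [0.5053 0.0101 0.1953] yaw 95.06 z [ 0.      0.0002 -1.    ] F [ 0.58  0.9  -6.  ] M [ 0.381 -0.214 -0.008] w 0.315 g 29.99354579485953
delta [ 0.    -0.     0.001] [-0.01 -0.03 -0.47]
```

>>> arm_command(
  deltas=[
    [0,0,0,0,0,0.1,1],
    [0,0,0,0,0,0.2,1],
    [0,0,0,0,0,0.3,1],
    [0,0,0,0,0,0.4,1],
    [0,0,0,0,0,0.5,1],
    [0,0,0,0,0,0.5,1],
  ],
)

```text
time_s: 8.3
tcp_pos: [0.5053, 0.0101, 0.1903]
ee_rot: [[-0.088, 0.996, -0.0], [0.996, 0.088, 0.0], [0.0, -0.0, -1.0]]
wrist_force: [0.6, 2.0, -6.0]
gripper_width: 0.317
gripper_force: 30.0
```

```bash
python3 st.py 0.505 0.01 0.1785 95
```

```text
t 8.3 J [ 19.6  13.1 -20.4  -0.  -56.5 165.5] p [0.5053 0.0101 0.1903] yaw 95.06 z [-0.0001  0.0001 -1.    ] F [ 0.59  1.96 -5.97] M [ 0.557 -0.297 -0.038] w 0.317 g 29.993864153511822
delta [-0.    -0.     0.001] [-0.01 -0.03  1.18]
```

>>> arm_command(
  deltas=[
    [0,0,0,0,0,0.1,1],
    [0,0,0,0,0,0.2,1],
    [0,0,0,0,0,0.3,1],
    [0,0,0,0,0,0.4,1],
    [0,0,0,0,0,0.5,1],
    [0,0,0,0,0,0.5,1],
  ],
)

```text
time_s: 8.8
tcp_pos: [0.5053, 0.0101, 0.1853]
ee_rot: [[-0.088, 0.996, -0.0], [0.996, 0.088, 0.0], [0.0, -0.0, -1.0]]
wrist_force: [0.2, 2.9, -3.9]
gripper_width: 0.319
gripper_force: 30.0
```

```bash
python3 st.py 0.505 0.01 0.1785 95;  python3 - <<'E'
from station import *; import cv2, numpy as np
C=capture("scene"); c=C["pixels"]; np.savez("scene3.npz",**C)
cv2.imwrite("pics/s3.png",cv2.resize(c[190:320,240:390],None,fx=4,fy=4,interpolation=cv2.INTER_CUBIC))
from geo import *
p=np.array(sense()["tcp_pos"])
for h in (70,84,62): print(h,proj(C,p+[0,0,(h-72.5)/1000]))
E
```

```text
t 8.8 J [ 19.6  13.4 -20.9  -0.  -55.8 165.5] p [0.5053 0.0101 0.1853] yaw 95.06 z [-0.0001  0.0001 -1.    ] F [ 0.25  2.87 -3.87] M [ 0.696 -0.245 -0.005] w 0.319 g 29.993751305155456
delta [-0.    -0.     0.001] [-0.01 -0.03  0.68]
70 [314.69891829 251.48885375]
84 [315.22048761 246.12388343]
62 [314.40538531 254.50819499]
```

View pics/s3.png

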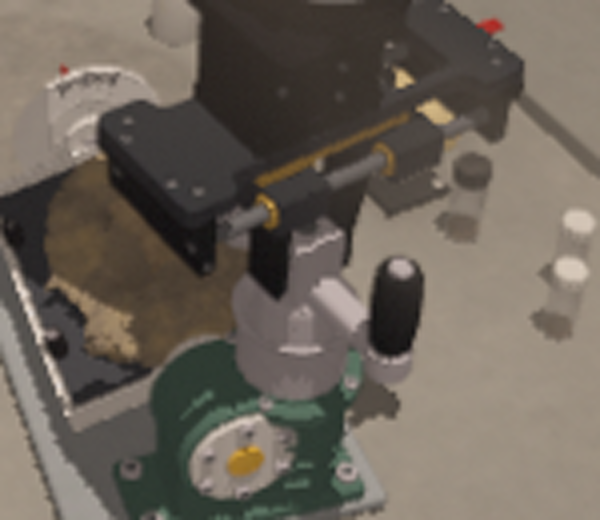

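The crank has sunk deep into the collar without stopping, with the handle at crop (397,270). The hexagon angle evidently matched. I'll ease sideways along the reaction force and go to the floor.

>>> arm_command(
  deltas=[
    [0,0,0,0.05,0,0.1,1],
    [0,0,0,0.05,0,0.2,1],
    [0,0,0,0.05,0,0.3,1],
    [0,0,0,0.05,0,0.4,1],
    [0,0,0,0.05,0,0.5,1],
    [0,0,0,0.05,0,0.6,1],
    [0,0,0,0.05,0,0.6,1],
  ],
)

```text
time_s: 9.43
tcp_pos: [0.505, 0.0104, 0.1792]
ee_rot: [[-0.088, 0.996, -0.001], [0.996, 0.088, -0.0], [-0.0, -0.001, -1.0]]
wrist_force: [0.7, 0.8, -5.1]
gripper_width: 0.323
gripper_force: 30.0
```

```bash
python3 st.py 0.505 0.01 0.1785 95
```

```text
t 9.4333 J [ 19.6  13.8 -21.4   0.  -54.9 165.4] p [0.505  0.0104 0.1792] yaw 95.06 z [-0.0008 -0.0003 -1.    ] F [ 0.71  0.79 -5.05] M [-0.017 -0.11   0.026] w 0.323 g 29.993728268891573
delta [-0.001  0.     0.001] [-0.04 -0.01  0.07]
```

Underside is about 37 mm deep, still only weight on the wrist. I'll press gently for the floor.

>>> arm_command(
  deltas=[
    [0,0,0,0,0,0.1,1],
    [0,0,0,0,0,0.2,1],
    [0,0,0,0,0,0.3,1],
    [0,0,0,0,0,0.3,1],
  ],
)

```text
time_s: 9.77
tcp_pos: [0.5054, 0.0105, 0.1784]
ee_rot: [[-0.089, 0.996, 0.001], [0.996, 0.089, -0.0], [-0.001, 0.001, -1.0]]
wrist_force: [-4.1, 0.4, 5.8]
gripper_width: 0.318
gripper_force: 30.0
```

```bash
python3 st.py 0.505 0.01 0.1785 95
```

```text
t 9.7667 J [ 19.6  13.8 -21.4   0.1 -54.7 165.4] p [0.5054 0.0105 0.1784] yaw 95.1 z [ 0.0008 -0.0005 -1.    ] F [-4.15  0.42  5.84] M [ 0.23   1.259 -0.024] w 0.318 g 29.999201176688075
delta [0.001 0.001 0.002] [-0.05 -0.04 -0.01]
```

The crank is on the floor: TCP at 0.1784 against 0.1785 predicted, with Fz rising to 6 N. Next I'll measure the tray tilt from the first pictures.

Run:
```python
import cv2, numpy as np
s=cv2.imread("pics/scene0.png");t=cv2.imread("pics/top0.png")
a=cv2.resize(s[205:305,222:332],None,fx=3.6,fy=3.6,interpolation=cv2.INTER_CUBIC)
b=cv2.resize(t[180:280,262:372],None,fx=3.6,fy=3.6,interpolation=cv2.INTER_CUBIC)
cv2.imwrite("pics/tray.png",np.hstack([a,b]))
```

```text
(no output)
```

View pics/tray.png

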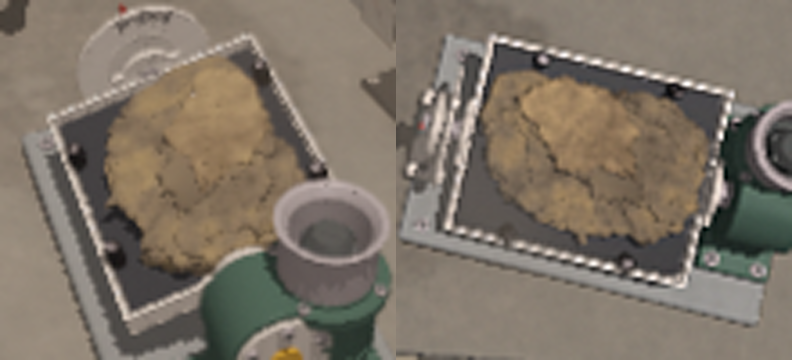

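>>> arm_command(
  deltas=[
    [0,0,0,0,-0.05,-0.15,1],
    [0,0,0,0,-0.05,-0.2,1],
    [0,0,0,0,-0.05,-0.2,1],
  ],
)

```text
time_s: 10.02
tcp_pos: [0.5048, 0.0105, 0.1785]
ee_rot: [[-0.088, 0.996, 0.0], [0.996, 0.088, 0.0], [0.0, 0.0, -1.0]]
wrist_force: [-0.9, 0.3, -3.1]
gripper_width: 0.32
gripper_force: 30.0
```

```bash
cat > tilt.py <<'E'
from geo import *
np.set_printoptions(precision=4,suppress=True)
S=np.load("scene0.npz");T=np.load("top0.npz")
s=lambda u,v:((u+.5)/3.6-.5+222,(v+.5)/3.6-.5+205)
t=lambda u,v:((u+.5)/3.6-.5+262,(v+.5)/3.6-.5+180)
P={k:tri(S,s(*a),T,t(*b)) for k,a,b in (("NL",(50,120),(50,230)),("FL",(253,38),(94,40)),("NR",(128,322),(289,285)))}
for k,v in P.items(): print(k,*v)
NL,FL,NR=(P[k][0] for k in("NL","FL","NR"))
d=FL-NL; print("edge",np.linalg.norm(d),"tilt",np.arctan2(d[2],np.hypot(d[0],d[1])),np.arcsin(d[2]/.15), "side",np.linalg.norm(NR-NL))
e=NL-NR; print("yaw",np.degrees(np.arctan2(-e[0],e[1])))
E
python3 tilt.py; python3 st.py
```

```text
NL [0.4392 0.2468 0.0529] 0.0032664004180238456
FL [0.5803 0.2233 0.0885] 0.00413541912913901
NR [0.4094 0.067  0.0524] 0.0007691604832915663
edge 0.14740796569807554 tilt 0.2439470845893855 0.2396482492049144 side 0.18231510916755464
yaw -9.408813685377385
t 10.0167 J [ 19.6  13.8 -21.5  -0.  -54.8 165.4] p [0.5048 0.0105 0.1785] yaw 95.06 z [ 0.0002  0.0001 -1.    ] F [-0.93  0.28 -3.07] M [0.195 0.156 0.006] w 0.32 g 29.993897639214993
```

Tilt is about 0.24 rad (edges 147 and 182 mm, as they should be), so about 3.6 rad of crank plus play. The wrist has enough range, so I'll wind on the block.

>>> arm_command(
  deltas=[
    [0,0,0.06,0,0,0,1],
    [0,0,0.14,0,0,0,1],
    [0,0,0.22,0,0,0,1],
    [0,0,0.3,0,0,0,1],
    [0,0,0.38,0,0,0,1],
    [0,0,0.46,0,0,0,1],
    [0,0,0.54,0,0,0,1],
    [0,0,0.6,0,0,0,1],
  ],
)

```text
time_s: 10.68
tcp_pos: [0.506, 0.0108, 0.1785]
ee_rot: [[0.492, 0.871, 0.003], [0.871, -0.492, 0.0], [0.002, 0.002, -1.0]]
wrist_force: [1.7, -0.0, -5.8]
gripper_width: 0.319
gripper_force: 30.0
```

```bash
python3 st.py 0.5048 0.0105 0.1785 60
```

```text
t 10.6833 J [ 19.6  13.8 -21.4   0.  -54.6 130.9] p [0.506  0.0108 0.1785] yaw 60.53 z [ 0.0028  0.0004 -1.    ] F [ 1.67 -0.03 -5.85] M [-0.123 -0.827  0.135] w 0.319 g 30.001605385914445
delta [ 0.002 -0.002  0.009] [-0.09 -0.09  0.  ]
```

>>> arm_command(
  deltas=[
    [0,0,0.1,0,0,0,1],
    [0,0,0.2,0,0,0,1],
    [0,0,0.3,0,0,0,1],
    [0,0,0.4,0,0,0,1],
    [0,0,0.5,0,0,0,1],
    [0,0,0.6,0,0,0,1],
    [0,0,0.7,0,0,0,1],
    [0,0,0.8,0,0,0,1],
  ],
)

```text
time_s: 11.35
tcp_pos: [0.5069, 0.0097, 0.1786]
ee_rot: [[0.967, 0.253, 0.004], [0.253, -0.967, -0.002], [0.004, 0.003, -1.0]]
wrist_force: [5.6, -6.4, -6.9]
gripper_width: 0.322
gripper_force: 30.0
```

```bash
python3 st.py 0.5048 0.0105 0.1785 15
```

```text
t 11.35 J [ 19.6  13.8 -21.4   0.2 -54.5  85. ] p [0.5069 0.0097 0.1786] yaw 14.66 z [ 0.0042 -0.0018 -1.    ] F [ 5.58 -6.45 -6.88] M [-1.954 -1.84   0.188] w 0.322 g 30.015837815590203
delta [ 0.003 -0.004 -0.006] [-0.18 -0.13  0.01]
```

>>> arm_command(
  deltas=[
    [0,0,0.05,0.1,0.1,0,1],
    [0,0,0.15,0.15,0.19,0,1],
    [0,0,0.25,0.14,0.21,0,1],
    [0,0,0.35,0.14,0.23,0,1],
    [0,0,0.45,0.13,0.24,0,1],
    [0,0,0.55,0.12,0.26,0,1],
    [0,0,0.65,0.11,0.27,0,1],
    [0,0,0.75,0.1,0.29,0,1],
  ],
)

```text
time_s: 12.02
tcp_pos: [0.507, 0.0077, 0.1785]
ee_rot: [[0.88, -0.475, 0.001], [-0.475, -0.88, -0.001], [0.001, 0.0, -1.0]]
wrist_force: [1.2, -1.7, -3.6]
gripper_width: 0.321
gripper_force: 30.0
```

```bash
python3 st.py 0.5058 0.0075 0.1785 -30
```

```text
t 12.0167 J [ 19.3  13.9 -21.2   0.1 -54.8  42.3] p [0.507  0.0077 0.1785] yaw -28.35 z [ 0.0009 -0.0008 -1.    ] F [ 1.22 -1.67 -3.64] M [-0.375 -0.201  0.175] w 0.321 g 29.996999418362975
delta [ 0.    -0.001  0.029] [-0.1   0.08  0.  ]
```

>>> arm_command(
  deltas=[
    [0,0,0.1,0,0.02,0,1],
    [0,0,0.2,0,0.04,0,1],
    [0,0,0.3,-0.01,0.05,0,1],
    [0,0,0.4,-0.01,0.07,0,1],
    [0,0,0.5,-0.02,0.08,0,1],
    [0,0,0.6,-0.03,0.1,0,1],
    [0,0,0.7,-0.04,0.11,0,1],
    [0,0,0.8,-0.05,0.12,0,1],
  ],
)

```text
time_s: 12.68
tcp_pos: [0.5057, 0.0066, 0.1785]
ee_rot: [[0.272, -0.962, 0.0], [-0.962, -0.272, -0.001], [0.001, 0.0, -1.0]]
wrist_force: [0.3, -1.3, -2.8]
gripper_width: 0.318
gripper_force: 30.0
```

```bash
python3 st.py;  python3 - <<'E'
from station import *; import cv2, numpy as np
for n in("scene","top"):
    C=capture(n); np.savez(n+"4.npz",**C); c=C["pixels"]
    x,y=(222,205) if n=="scene" else (262,180)
    r=cv2.resize(c[y:y+100,x:x+110],None,fx=3.6,fy=3.6,interpolation=cv2.INTER_CUBIC)
    a=r if n=="scene" else cv2.hconcat([a,r])
cv2.imwrite("pics/tray4.png",a)
E
```

```text
t 12.6833 J [ 19.2  13.8 -21.4   0.1 -54.8  -3.5] p [0.5057 0.0066 0.1785] yaw -74.19 z [ 0.     -0.0012 -1.    ] F [ 0.34 -1.31 -2.81] M [-0.487 -0.056  0.154] w 0.318 g 29.99757607933134
```

View pics/tray4.png

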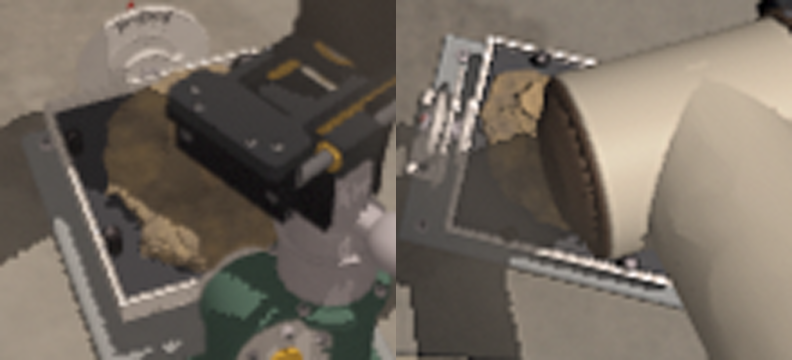

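```bash
cat > t2.py <<'E'
from geo import *
S=np.load("scene0.npz");T=np.load("top0.npz")
s=lambda u,v:((u+.5)/3.6-.5+222,(v+.5)/3.6-.5+205)
t=lambda u,v:((u+.5)/3.6-.5+262,(v+.5)/3.6-.5+180)
p,e=tri(S,s(43,107),T,t(50,229)); print("NL",p,e,"tilt",np.arcsin((.0707-p[2])/.0745))
# predict scene positions of near corners per tilt: rotate about axis through midpoints, cradle yaw -9.4
NL=np.array([.4392,.2468,.0529]);FL=np.array([.5803,.2233,.0885]);M=(NL+FL)/2
h=np.array([np.cos(np.radians(-9.4)),np.sin(np.radians(-9.4)),0])
w=.184*np.array([-h[1],h[0],0])
for a in (.24,.15,.1,.05,0,-.05):
    n=M-.0745*(h*np.cos(a)+np.array([0,0,np.sin(a)]))
    q=(proj(S,n)-[222,205]+.5)*3.6-.5; r=(proj(S,n-w)-[222,205]+.5)*3.6-.5; f=(proj(S,2*M-n)-[222,205]+.5)*3.6-.5
    print(a,"NL",q.round(0),"NR",r.round(0),"FL",f.round(0))
E
python3 t2.py
```

```text
NL [0.437133   0.24803087 0.06480613] 0.0005525872837914503 tilt 0.07919514413696369
0.24 NL [ 46. 121.] NR [127. 324.] FL [251.  38.]
0.15 NL [ 44. 114.] NR [125. 317.] FL [253.  46.]
0.1 NL [ 43. 110.] NR [124. 313.] FL [253.  50.]
0.05 NL [ 43. 106.] NR [123. 309.] FL [253.  54.]
0 NL [ 42. 101.] NR [123. 304.] FL [253.  58.]
-0.05 NL [42. 97.] NR [123. 300.] FL [253.  62.]
```

The near tray edge has risen: near-left corner at crop (43,107), near-right at (122,307). Both give about 0.055 rad left, which agrees with the turns counted (0.24 − 2.75/15), so 0.8 rad more.

>>> arm_command(
  deltas=[
    [0,0,0.1,0,0.02,0,1],
    [0,0,0.2,0,0.04,0,1],
    [0,0,0.3,-0.01,0.05,0,1],
    [0,0,0.4,-0.01,0.07,0,1],
    [0,0,0.5,-0.02,0.08,0,1],
    [0,0,0.6,-0.03,0.1,0,1],
    [0,0,0.7,-0.04,0.11,0,1],
    [0,0,0.8,-0.05,0.12,0,1],
  ],
)

```text
time_s: 13.45
tcp_pos: [0.5039, 0.0068, 0.1785]
ee_rot: [[-0.498, -0.867, -0.001], [-0.867, 0.498, -0.001], [0.001, 0.0, -1.0]]
wrist_force: [-0.9, -1.2, -1.1]
gripper_width: 0.317
gripper_force: 30.0
```

```bash
python3 st.py
```

```text
t 13.45 J [ 19.3  13.7 -21.6   0.  -54.8 -49.2] p [0.5039 0.0068 0.1785] yaw -119.87 z [-0.0009 -0.001  -1.    ] F [-0.86 -1.19 -1.12] M [-0.46   0.166  0.113] w 0.317 g 29.998160493560135
```

>>> arm_command(
  deltas=[
    [0,0,0,0,0,0,0.3],
    [0,0,0,0,0,0,0],
    [0,0,0,0,0,0,-0.4],
    [0,0,0,0,0,0,-0.8],
    [0,0,0,0,0,0,-1],
    [0,0,0,0,0,0,-1],
    [0,0,0,0,0,0,-1],
    [0,0,0,0,0,0,-1],
  ],
)

```text
time_s: 14.12
tcp_pos: [0.5042, 0.0073, 0.1786]
ee_rot: [[-0.497, -0.868, 0.0], [-0.868, 0.497, 0.0], [-0.0, -0.0, -1.0]]
wrist_force: [-0.0, 0.5, -1.3]
gripper_width: 0.794
gripper_force: 0.0
```

>>> arm_command(
  deltas=[
    [0,0,0,0,0,-1,-1],
    [0,0,0,0,0,-2.5,-1],
    [0,0,0,0,0,-5,-1],
    [0,0,0,0,0,-8,-1],
    [0,0,0,0,0,-11,-1],
    [0,0,0,0,0,-13,-1],
    [0,0,0,0,0,-13,-1],
  ],
)

```text
time_s: 14.7
tcp_pos: [0.5065, 0.0074, 0.3148]
ee_rot: [[-0.496, -0.868, 0.011], [-0.868, 0.496, 0.002], [-0.007, -0.009, -1.0]]
wrist_force: [1.1, -0.2, 0.3]
gripper_width: 0.999
gripper_force: 0.0
```

```bash
python3 st.py 0.40 -0.25 0.31 -119.9
```

```text
t 14.7 J [ 19.3   7.4  -9.    0.1 -73.  -49.1] p [0.5065 0.0074 0.3148] yaw -119.74 z [ 0.0113  0.0015 -0.9999] F [ 1.07 -0.23  0.3 ] M [ 0.052 -0.096 -0.012] w 0.999 g 0.0
delta [-0.009  0.007  0.003] [27.63 -3.52  0.32]
```

>>> arm_command(
  deltas=[
    [0,0,0,3,-0.4,0,-1],
    [0,0,0,7,-0.9,0,-1],
    [0,0,0,11,-1.4,0,-1],
    [0,0,0,15,-1.9,0,-1],
    [0,0,0,19,-2.5,0,-1],
    [0,0,0,23,-3,0,-1],
    [0,0,0,26,-3.3,0,-1],
    [0,0,0,27,-3.5,0,-1],
  ],
)

```text
time_s: 15.37
tcp_pos: [0.3983, -0.247, 0.3088]
ee_rot: [[-0.5, -0.866, -0.0], [-0.866, 0.5, -0.0], [0.0, 0.0, -1.0]]
wrist_force: [-0.3, -0.0, -0.5]
gripper_width: 1.001
gripper_force: 0.0
```

```bash
python3 st.py;  python3 - <<'E'
from station import *; import cv2, numpy as np
for n in("scene","top"):
    C=capture(n); np.savez(n+"5.npz",**C); c=C["pixels"]
    x,y=(222,205) if n=="scene" else (262,180)
    r=cv2.resize(c[y:y+100,x:x+110],None,fx=3.6,fy=3.6,interpolation=cv2.INTER_CUBIC)
    a=r if n=="scene" else cv2.hconcat([a,r])
cv2.imwrite("pics/tray5.png",a)
E
```

```text
t 15.3667 J [-11.9   3.9 -13.7   0.  -72.4 -18.2] p [ 0.3983 -0.247   0.3088] yaw -120.0 z [-0.0005 -0.0003 -1.    ] F [-0.34 -0.02 -0.51] M [ 0.058 -0.049 -0.022] w 1.001 g 0.0
```

View pics/tray5.png

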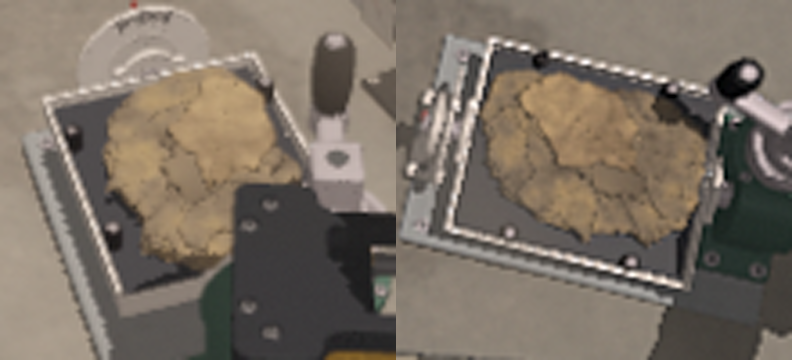

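The tray now looks level: left rim in the scene crop runs from (43,100) to (258,55), and the crank stands in the collar with its handle at (332,80). I'll check the rim slope by a line fit, and also check the crank's height and the bystanders.

Run:
```python
from geo import *
S0=np.load("scene0.npz")
M=np.array([.5098,.2350,.0707]);h=np.array([np.cos(np.radians(-9.4)),np.sin(np.radians(-9.4)),0])
def ends(a):
    d=.0745*(h*np.cos(a)+np.array([0,0,np.sin(a)])); return proj(S0,M-d),proj(S0,M+d)
def ang(p,q): return np.degrees(np.arctan2(q[1]-p[1],q[0]-p[0]))
A=np.linspace(-.12,.45,58);G=[ang(*ends(a)) for a in A]
for n,a0 in (("scene0",.24),("scene4",.055),("scene5",0.0)):
    g=cv2.cvtColor(np.load(n+".npz")["pixels"],cv2.COLOR_BGR2GRAY).astype(float)
    p,q=ends(a0); xs=np.arange(p[0]+4,min(q[0]-4, 262 if n=="scene4" else 999)); pts=[]
    for x in xs:
        x=int(x); y0=p[1]+(q[1]-p[1])*(x-p[0])/(q[0]-p[0]); r=np.arange(int(y0)-4,int(y0)+5)
        w=np.clip(g[r,x]-np.median(g[r,x])-15,0,None)
        if w.sum()>0: pts.append((x,(w*r).sum()/w.sum()))
    vx,vy,_,_=cv2.fitLine(np.float32(pts),cv2.DIST_HUBER,0,.01,.01).ravel()
    an=np.degrees(np.arctan2(vy,vx)); print(n,len(pts),an.round(2),"tilt",np.interp(-an,-np.array(G)[::1] if G[0]>G[-1] else np.array(G),A).round(3))
S=np.load("scene5.npz");T=np.load("top5.npz")
print("block dot expected at",proj(S,[.505,.0088,.19]),"seen",((338+.5)/3.6-.5+222,(158+.5)/3.6-.5+205))
d=cv2.absdiff(T["pixels"],np.load("top0.npz")["pixels"]).max(2)
print("changed at bystanders", [(k,int(d[y-12:y+13,x-12:x+13].max())) for k,x,y in(("glue",228,164),("petri",152,240),("brush_r",192,263),("vial",343,144))])
```

```text
scene0 46 -22.64 tilt 0.259
scene4 5 6.44 tilt -0.12
scene5 49 -12.15 tilt 0.011
block dot expected at [315.20546587 249.22553477] seen (315.52777777777777, 248.52777777777777)
changed at bystanders [('glue', 5), ('petri', 5), ('brush_r', 5), ('vial', 5)]
```

The tilt is 0.01 rad, the block dot is within 1 px of the home position, and the bystanders haven't moved. I'm handing the job in.

```bash
python3 -c "
from station import *
print(finish_job())"
```

```text
the job is handed in; nothing more can be done
None
```

The job is handed in: the crank is fully home on the hexagon and released, the tray measures about 0.01 rad from level (limit 0.045), and the bystanders had not moved in the last top-camera picture; the hand-in returned no verdict.

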